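Open the combination padlock and present it

TASK

Open the combination padlock that lies in its holder on the bench: turn its black dial, click by click, until the red mark faces the white index line on the lock's body, then pull the shackle fully open while the lock still lies in the holder. Then lift the opened lock straight out and finish while holding it still, about 12 cm above the worktop, dial facing up and shackle still open; do not let go of it. Leave the vial, the timer and the roll of tape where they stand.

Things in the scene. Friction and masses are not known exactly. Their poses are not given: they have to be found in the camera images.
- holder: Fixed aluminium holder on the bench: 8 mm plate (x -39..+61, y -39..+39 mm) with walls up to 20 mm above the worktop round a pocket where the padlock lies with about 1.5 mm play. The shackle passes through slots in its -x wall, which ends at x = -37.5 mm. Origin: on the worktop under the pocket, z up. A wall cabinet hangs over the bench at world x > 0.57, z > 0.59 m.
- padlock: Loose brass padlock on its back in the holder, about 0.35 kg; body 62 x 58 x 28 mm (x, y, z). Origin: centre of its underside, 8 mm above the worktop in the holder (top face at 36 mm). z: up, out of the dial side; -x: towards the shackle. A white index line lies on the top face beside the dial, on the -x side. Can be lifted by its dial (on the body's centre axis).
- lock_dial (a joint): Dial angle about the lock's +z, rad: 0 = red mark faces the index line; positive = anticlockwise of it seen from above; range -3 to 3. Starts positive, so turn it clockwise. Clicks into a notch every 0.628 rad, 0 being one; a click takes under 0.1 N m. In the notch at 0 the shackle is free, in the others it is blocked. Once it is out the dial may turn.
- dial_grip (a point): Point on the dial's axis 12 mm above the lock's top face (48 mm above the worktop in the holder). Round black knurled dial, 42 mm in diameter, standing 22 mm above that face (top at 58 mm); at its foot a skirt 48 mm wide, 3 mm high. Red mark from centre to rim and down the side. Axes turn with the dial; -x points to the red mark.
- lock_shackle (a joint): How far the shackle is pulled out, m: 0 closed, 0.022 fully open (stop). Slides along the lock's -x axis with about 2 N of friction and stays where it is left.
- shackle_grip (a point): Midway between the straight shackle legs, 22 mm above the worktop in the holder; moves with the shackle, axes as the lock's. Steel U of 9 mm bar, 46 mm wide over the legs (along y), 28 mm inside. Closed, this point is 22 mm from the lock body and 28 mm from the bow's outside; legs are straight to 5 mm beyond it. Grip from above across both legs, fingers closing along y.
- vial: Bystander: screw-cap glass vial, 25 mm in diameter, 56 mm high, standing; origin at the centre of its underside.
- bench_timer: Bystander: small white timer on its stand, 36 x 64 x 58 mm; origin at the centre of its underside.
- tape: Bystander: roll of green tape lying flat, 91 mm in diameter, 19 mm high; origin at the centre of its underside.
Things that resemble listed ones, but are neither listed nor needed, are in the scene too. What is shaped like the padlock but purple is not meant.

How it is judged:
On the way, in this order (a step that is already met when the one before it is completed fails the run):
1. the dial is turned until the red mark faces the index line (within 0.12 rad), the shackle still closed (value of joint lock_dial between -0.12 and 0.12 rad and value of joint lock_shackle below 0.006 m and height (world z) of padlock below 0.02 m), for 0.2 s.
2. the shackle is pulled open (more than 17 mm of its 22 mm) while the lock lies in the holder (value of joint lock_shackle above 0.017 m and height (world z) of padlock below 0.02 m), for 0.2 s.
At the end, for the whole second after the job is handed in: The fingers hold the lock still (under 5 cm/s, grip force over 1 N), its underside more than 8 cm above the worktop, clear of the holder, dial up within 0.35 rad of level, the shackle more than 17 mm out (value of joint lock_shackle above 0.017 m and height (world z) of padlock above 0.08 m and angle between padlock's own z axis and vertical below 0.35 rad and contact force between the fingers and padlock above 1 N and linear speed of padlock below 0.05 m/s and contact force between padlock and holder below 0.3 N); the arm keeps its last pose, push and grip.
It fails at once if the glass vial is moved more than 2 cm or tipped (distance of vial from where it was at the start of the episode above 0.02 m or angle between vial's own z axis and vertical above 0.5 rad).
It fails at once if the timer is moved more than 2 cm or tipped (distance of bench_timer from where it was at the start of the episode above 0.02 m or angle between bench_timer's own z axis and vertical above 0.5 rad).
It fails at once if the tape roll is moved more than 2 cm or tipped (distance of tape from where it was at the start of the episode above 0.02 m or angle between tape's own z axis and vertical above 0.5 rad).
It also fails if it takes over 67 s, if anything falls off the work surface, if the arm or the gripper's body presses on something with over 40 N, if the wrist force passes 120 N, or if a joint passes its speed limit or range.

ROBOT

A 7-joint arm with a two-finger parallel gripper is mounted at the origin on a cart in front of the work surface, level with it; the furniture and walls round the work are solid. World frame = base frame: x ahead of the robot, y to its left, z up, the work surface at z = 0. Lengths are in m, angles in rad, forces in N, time in s.
With the tool pointing down it reaches from about 0.35 to 0.9 m from the base axis. Payload 8.1 kg.
Tool frame: the origin (TCP) lies midway between the tips of the shut fingers; the grasp point (between the pads) lies 19 mm behind it; z points along the fingers, y is the line along which they close (so a half turn about z gives the same grasp; the last joint's range is limited). The gripper opens to 92 mm and grips with 3 to 60 N. Pads are 19 mm wide; open, the fingers measure 130 mm over their backs; the gripper's body (75 mm by 190 mm) begins 47 mm behind the grasp point.
Start: joints at [-1.21, 0.434, 0.025, 1.573, -0.012, 1.134, -0.075], TCP at [0.28, 0.559, 0.227] pointing down, gripper open.
Joint ranges: [-2.62, 2.62], [-0.44, 2.09], [-1.27, 1.32], [0.08, 2.57], [-1.32, 4.46], [0.12, 2], [-2.74, 2.74]. Speed limits (rad/s): [2.22, 2.22, 3.01, 3.01, 3.14, 3.14, 3.14].

INTERFACE

Orientations are given as [roll, pitch, yaw] about the fixed x, y, z axes, in that order (R = Rz(yaw) Ry(pitch) Rx(roll)).
In Python, from plant import * gives the robot as it stands.
- The arm moves only by the tool jog_arm, never from a script. Its argument "motion" is text: rows parted by semicolons, each of 5 numbers parted by spaces: the opening, from 0 (shut) to 1 (fully open), then the shift along the tool's x, y, z as a fraction of full scale, then the turn about the tool's z as a fraction of full scale. In form: gripper tx ty tz roll; .... A call has exactly 5 rows; each row shifts and turns the commanded pose from where the row before left it, along the tool's axes as they then stand; what a row does not reach is not made up. Full scale, the value 1, is 2 cm for a shift and 0.1 rad for a turn. A row lasts 1/8 s, in which the tool goes at most 62.5 mm and 10.7 degrees, less where a joint would pass 70% of its speed; a pose out of reach is approached as far as the arm can. A call with a number of a shift or a turn outside -1 to 1 is refused whole. A call with a gripper value outside its range is refused whole. The fingers move at their own pace and stop on an object; "grip_force" is the grip in N (left out, the last holds). Time passes only in rows, so rows that do not move let the fingers close, or fill a call up. It gives the time, the measured TCP pose, the force, the opening and the grip force at its end, in the units of the state.
- state(): the state, without advancing time (a new reading comes with each control period).
- grab_frame(name): name is "side" or "top" or "wrist"; returns a dict with "color" (420x560x3 uint8, red, green, blue), "intrinsics" (3x3 intrinsics, pixels), "rvec" (rotation vector, rad) and "tvec" (3), from world to camera coordinates, as OpenCV has them. Camera axes: x right, y down, z forward; pixel columns grow to the right and rows downward; lengths in m; the calibration is good to about 2 mm. A picture is of the moment at which its call begins. There is no depth.
- close_job(): hands the job in; it is judged then, once.
Trained networks look in a picture, given as the dict that the camera call returned (one of the last four; its "shot" number tells which), for a name from the list of things; names that differ only in an ending like _2 or _b are one class to them, and where a whole thing is asked for, a point or a joint stands for the part that bears it (a point fixed in the world has none). Each returns a list of dicts, best first, with "score" (0 to 1); they miss things now and then, are a little off and sometimes report something else, mostly with a low value. They report only what shows in the picture. A call takes as long as a camera call. They do not tell look-alikes from the thing itself.
- boxes_of(picture, query): "extent" ([left, top, right, bottom] in pixels, round what is visible of it).
- landmark_of(picture, query): "centre" ([row, column] in pixels: a listed point, or the origin of a listed thing).
The state is a dict: "clock": time; "joints": joint angles; "qd": joint speeds; "tau": joint torques, N m; "eef_pos": TCP position; "tcp_rot": TCP orientation; "wrist_force": force on the tool from outside, world axes, zero at the start; "moment": the same for the moment, N m; "opening": finger opening in m; "gripper_force": force on a finger pad.
Only numpy, scipy, OpenCV 4.12 (cv2) and the standard library are available. Lean on these libraries where they do the work, as an engineer would, in place of code of your own. Each camera call takes 0.05 s, during which the arm holds its last target. There are 200 camera calls.

## Working session

There is one attempt and no reset: what is moved stays moved. The work goes in short steps, Python scripts to look and compute and a tool call to move; the robot and the scene stay as the last step left them, time stands still between calls to the robot, and variables do not carry over. Pictures are saved under pics/ and viewed, at most 10 in all, crops included, and the job is handed in when it is done.

Besides the shell and the picture viewer there is one more tool, called after "Emit:" by a JSON object that holds its "method" and its "body", one argument or row to a line. jog_arm: Moves the arm, as the interface text tells. Shift numbers are shares of 2 cm and turn numbers shares of 0.1 rad, none past 1 either way. Its arguments: {"type":"object","properties":{"motion":{"type":"string"},"grip_force":{"type":"number"}},"required":["motion"]}

```bash
mkdir -p pics; ls
cat > h.py <<'E'
from plant import *
import numpy as np, cv2
def P(f):
    R=cv2.Rodrigues(np.array(f["rvec"],float))[0]; return np.array(f["intrinsics"])@np.c_[R,np.array(f["tvec"]).reshape(3)]
def ray(f,rc):
    R=cv2.Rodrigues(np.array(f["rvec"],float))[0]; c=-R.T@np.array(f["tvec"]).reshape(3)
    d=R.T@np.linalg.inv(np.array(f["intrinsics"]))@np.array([rc[1],rc[0],1.]); return c,d/np.linalg.norm(d)
def atz(f,rc,z):
    c,d=ray(f,rc); return c+d*(z-c[2])/d[2]
def tri(obs):
    A=0;b=0
    for f,rc in obs:
        c,d=ray(f,rc); M=np.eye(3)-np.outer(d,d); A=A+M; b=b+M@c
    return np.linalg.solve(A,b)
def save(f,n,crop=None,s=1):
    im=f["color"][...,::-1]
    if crop: im=im[crop[0]:crop[1],crop[2]:crop[3]]
    cv2.imwrite("pics/"+n,cv2.resize(im,None,fx=s,fy=s,interpolation=cv2.INTER_CUBIC))
E
python3 - <<'E'
from h import *
F={n:grab_frame(n) for n in("side","top","wrist")}
for n,f in F.items():
    c,_=ray(f,[0,0]);print(n,c.round(3))
    for q in("padlock","holder","dial_grip","shackle_grip","vial","bench_timer","tape"):
        z=dict(dial_grip=.048,shackle_grip=.022,padlock=.008).get(q,0)
        print(n,q,[(np.round(d["centre"]).tolist(),round(d["score"],2),atz(f,d["centre"],z).round(3).tolist()) for d in landmark_of(f,q)[:3]])
im=np.vstack([np.hstack([cv2.resize(F["side"]["color"],(400,300)),cv2.resize(F["wrist"]["color"],(400,300))])])
cv2.imwrite("pics/a.png",im[...,::-1])
save(F["top"],"b.png",s=1.4)
print(state())
E
```

```text
pics
side [0.495 0.729 0.521]
side padlock [([240.0, 334.0], 0.82, [0.486, -0.047, 0.008]), ([315.0, 337.0], 0.63, [0.476, 0.177, 0.008])]
side holder [([244.0, 333.0], 0.77, [0.488, -0.044, 0.0])]
side dial_grip [([222.0, 329.0], 0.61, [0.499, -0.053, 0.048]), ([239.0, 334.0], 0.57, [0.487, 0.009, 0.048]), ([296.0, 337.0], 0.56, [0.478, 0.176, 0.048])]
side shackle_grip [([294.0, 357.0], 0.71, [0.444, 0.135, 0.022]), ([248.0, 340.0], 0.51, [0.474, -0.002, 0.022])]
side vial [([271.0, 287.0], 0.55, [0.573, 0.06, 0.0])]
side bench_timer [([209.0, 305.0], 0.94, [0.559, -0.186, 0.0]), ([242.0, 331.0], 0.23, [0.492, -0.051, 0.0])]
side tape [([222.0, 259.0], 0.94, [0.66, -0.115, 0.0])]
top [ 0.523 -0.07   0.922]
top padlock [([267.0, 173.0], 0.72, [0.475, 0.163, 0.008]), ([260.0, 272.0], 0.63, [0.494, -0.051, 0.008])]
top holder [([256.0, 271.0], 0.63, [0.502, -0.048, 0.0])]
top dial_grip [([257.0, 270.0], 0.71, [0.501, -0.048, 0.048]), ([270.0, 168.0], 0.64, [0.471, 0.164, 0.048])]
top shackle_grip [([285.0, 194.0], 0.69, [0.438, 0.115, 0.022]), ([270.0, 247.0], 0.61, [0.471, 0.003, 0.0
[... 401 characters left out ...]
 []
wrist tape []
{'clock': 1.2, 'joints': array([-1.20961697,  0.43451567,  0.02501443,  1.57323177, -0.0116256 ,
        1.13397735, -0.07511743]), 'qd': array([ 0.00011824,  0.000688  ,  0.0009953 ,  0.00019836, -0.00065847,
        0.00211907, -0.00052114]), 'tau': array([-6.08818445e-04, -6.67687941e+01,  9.83909592e-01, -3.14805365e+01,
       -6.07326929e-02,  3.29676177e-02,  2.33999521e-05]), 'eef_pos': array([0.27960828, 0.55897077, 0.22671995]), 'tcp_rot': array([ 3.14157981e+00, -5.53223913e-06,  2.67768673e+00]), 'wrist_force': array([0.6059377 , 0.3966653 , 0.30504871]), 'moment': array([0.02352487, 0.00435325, 0.01292754]), 'gripper_force': 0.0, 'opening': 0.09179853298706094}
```

View pics/b.png

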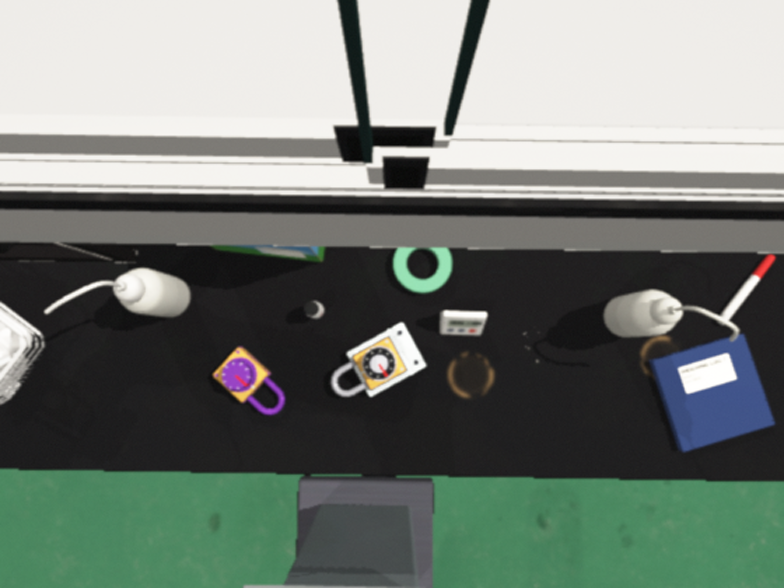

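View pics/a.png

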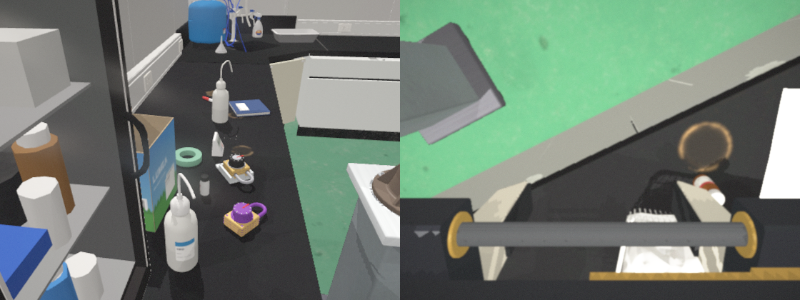

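The real lock is at about (378,362) in the enlarged top view, with its shackle to the left and its red mark to the lower right. The purple decoy is at (240,378), the vial at (314,310) and the timer at (463,322). I'll move above the lock for a closer look.

Emit:
{"method": "jog_arm", "body": {
  "motion": "1 -1 -0.95 0 0;1 -1 -0.95 0 0;1 -1 -0.95 0 0;1 -1 -0.95 0 0;1 -1 -0.95 0 0"
}}

```text
clock: 1.82
eef_pos: [0.3268, 0.4284, 0.2269]
tcp_rot: [3.141, 0.0, 2.678]
wrist_force: [0.3, -0.0, 0.0]
opening: 0.0914
gripper_force: 0.0
```

Emit:
{"method": "jog_arm", "body": {
  "motion": "1 -1 -0.95 0 0;1 -1 -0.95 0 0;1 -1 -0.95 0 0;1 -1 -0.95 0 0;1 -1 -0.95 0 0"
}}

```text
clock: 2.45
eef_pos: [0.3738, 0.2988, 0.2269]
tcp_rot: [3.141, 0.0, 2.678]
wrist_force: [0.5, -0.3, -0.4]
opening: 0.0922
gripper_force: 0.0
```

Emit:
{"method": "jog_arm", "body": {
  "motion": "1 -1 -0.95 0 0;1 -1 -0.95 0 0;1 -1 -0.95 0 0;1 -1 -0.95 0 0;1 -1 -0.95 0 0"
}}

```text
clock: 3.08
eef_pos: [0.4207, 0.169, 0.2269]
tcp_rot: [3.141, 0.0, 2.678]
wrist_force: [0.5, 0.8, 0.1]
opening: 0.0915
gripper_force: 0.0
```

Emit:
{"method": "jog_arm", "body": {
  "motion": "1 -1 -0.95 0 0;1 -1 -0.95 0 0;1 -1 -0.95 0 0;1 -1 -0.95 0 0;1 0 0 0 0"
}}

```text
clock: 3.7
eef_pos: [0.4585, 0.0641, 0.2269]
tcp_rot: [-3.141, 0.001, 2.674]
wrist_force: [-0.4, 0.6, 0.3]
opening: 0.0915
gripper_force: 0.0
```

```bash
cat > look.py <<'E'
from h import *
import sys
F={n:grab_frame(n) for n in("wrist","top","side")}
for q in("holder","padlock","dial_grip","shackle_grip"):
    z=dict(dial_grip=.048,shackle_grip=.022,padlock=.008).get(q,0); obs=[]
    for n,f in F.items():
        L=[(d,atz(f,d["centre"],z)) for d in landmark_of(f,q)]
        L=[x for x in L if np.hypot(*(x[1][:2]-[.5,-.05]))<.1]
        for d,p in L[:2]: print(q,n,np.round(d["centre"]),round(d["score"],2),p.round(4))
        if L: obs.append((f,L[0][0]["centre"]))
    if len(obs)>1: print("  tri",tri(obs).round(4), "wrist+top",tri(obs[:2]).round(4))
save(F["wrist"],sys.argv[1],s=1.4)
s=state();print(s["clock"],s["eef_pos"].round(4),s["tcp_rot"].round(3),s["joints"].round(2))
E
python3 look.py c.png
```

```text
holder top [258. 272.] 0.95 [ 0.4974 -0.0498  0.    ]
holder side [242. 330.] 0.77 [ 0.4945 -0.0521  0.    ]
holder side [246. 341.] 0.59 [ 0.4711 -0.0415  0.    ]
  tri [ 0.496  -0.0499  0.0014] wrist+top [ 0.496  -0.0499  0.0014]
padlock wrist [250. 205.] 0.76 [ 0.4957 -0.0499  0.008 ]
padlock top [259. 273.] 0.9 [ 0.4964 -0.0522  0.008 ]
padlock side [243. 330.] 0.67 [ 0.4946 -0.0363  0.008 ]
  tri [ 0.4963 -0.0523 -0.0014] wrist+top [ 0.4966 -0.0519  0.0037]
dial_grip wrist [269. 195.] 0.89 [ 0.4976 -0.0526  0.048 ]
dial_grip side [225. 331.] 0.71 [ 0.4955 -0.0422  0.048 ]
dial_grip side [243. 332.] 0.58 [0.4915 0.0215 0.048 ]
  tri [ 0.4975 -0.0546  0.0416] wrist+top [ 0.4975 -0.0546  0.0416]
shackle_grip wrist [217. 229.] 0.74 [ 0.471  -0.0035  0.022 ]
shackle_grip wrist [250. 202.] 0.22 [ 0.4905 -0.0466  0.022 ]
shackle_grip top [269. 247.] 0.52 [0.4748 0.0028 0.022 ]
shackle_grip side [247. 342.] 0.45 [ 0.4709 -0.0052  0.022 ]
  tri [4.72e-01 2.00e-04 2.61e-02] wrist+top [4.724e-01 2.000e-04 2.780e-02]
4.45 [0.4579 0.0661 0.2267] [ 3.142 -0.     2.678] [-0.51  0.17  0.29  1.97 -0.06  1.01  0.91]
```

View pics/c.png

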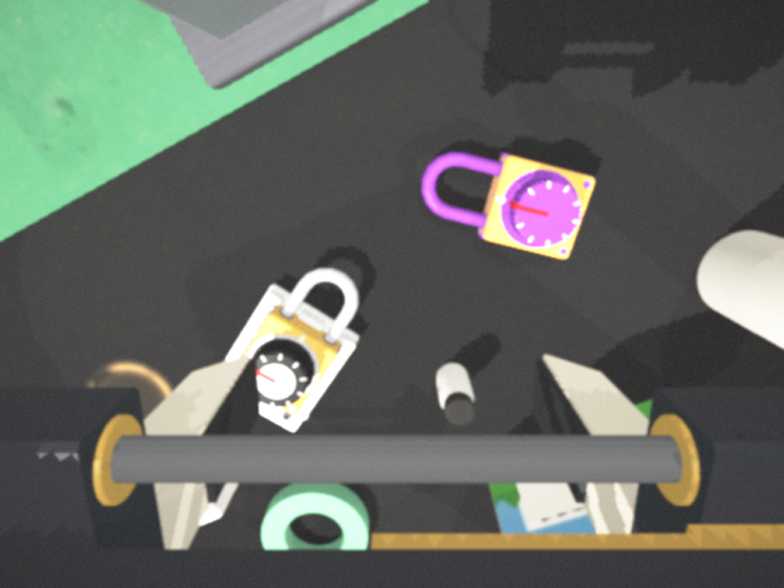

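The lock is at (285,360) with its dial at (280,372); the red mark points left in the image and the shackle up. The purple decoy at (540,210) is separate. I'll put the camera over the lock.

Emit:
{"method": "jog_arm", "body": {
  "motion": "1 -1 -0.7 0.4 0;1 -1 -0.7 0.4 0;1 -1 -0.7 0.4 0;1 -1 -0.7 0.4 0;1 -1 -0.7 0.4 0"
}}

```text
clock: 5.08
eef_pos: [0.5165, -0.0419, 0.1865]
tcp_rot: [3.142, 0.0, 2.678]
wrist_force: [-0.0, -0.4, 0.9]
opening: 0.0918
gripper_force: 0.0
```

Emit:
{"method": "jog_arm", "body": {
  "motion": "1 -1 -0.9 0.2 0;1 -0.8 0 0 0;1 0 0 0 0;1 0 0 0 0;1 0 0 0 0"
}}

```text
clock: 5.7
eef_pos: [0.5401, -0.0724, 0.1829]
tcp_rot: [3.141, -0.0, 2.679]
wrist_force: [0.3, -0.7, -0.3]
opening: 0.0918
gripper_force: 0.0
```

```bash
python3 look.py d.png
```

```text
holder wrist [135. 282.] 0.37 [ 0.5017 -0.0536  0.    ]
holder side [242. 331.] 0.71 [ 0.4932 -0.0507  0.    ]
  tri [ 0.4975 -0.0533 -0.0011] wrist+top [ 0.4975 -0.0533 -0.0011]
padlock wrist [130. 284.] 0.74 [ 0.4976 -0.0498  0.008 ]
padlock side [239. 330.] 0.59 [ 0.4941 -0.0501  0.008 ]
  tri [ 0.4958 -0.0496  0.0085] wrist+top [ 0.4958 -0.0496  0.0085]
dial_grip wrist [136. 286.] 0.81 [ 0.4985 -0.0493  0.048 ]
shackle_grip side [245. 343.] 0.48 [ 0.4692 -0.0112  0.022 ]
shackle_grip side [223. 331.] 0.46 [ 0.4948 -0.0939  0.022 ]
6.45 [ 0.5402 -0.0735  0.1827] [3.142 0.    2.678] [-0.23  0.35  0.36  1.85 -0.15  0.96  1.3 ]
```

View pics/d.png

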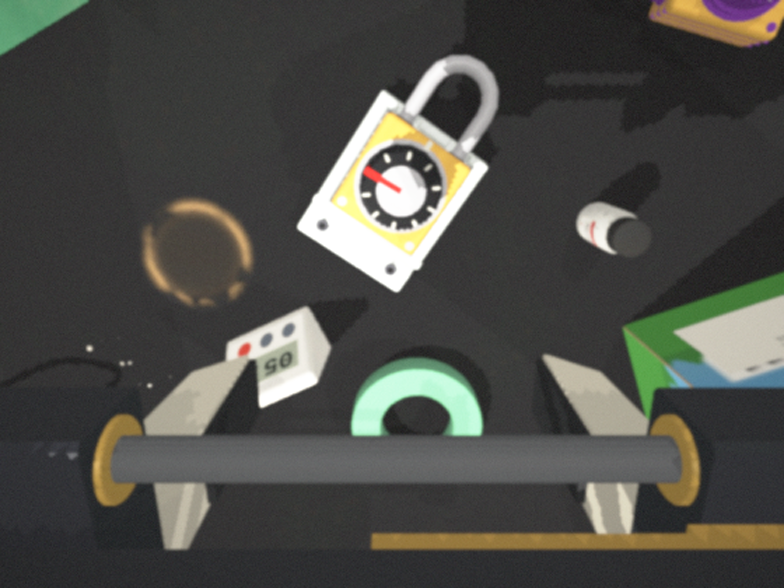

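The dial is centred at (401,189) with the red mark tip at (366,172). The holder corners are at (385,92), (487,168), (398,291) and (299,228), the shackle bow at (472,70), and the vial, timer and tape are clear. Next I'll compute the poses and the dial angle.

```bash
cat > ang.py <<'E'
from h import *
f=grab_frame("wrist"); a=f["color"].astype(int)
cx=landmark_of(f,"dial_grip")[0]["centre"]
m=(a[...,0]>150)&(a[...,1]<90)&(a[...,2]<90)
yy,xx=np.nonzero(m); k=np.hypot(yy-cx[0],xx-cx[1])<45; yy,xx=yy[k],xx[k]
pts=np.array([atz(f,(y,x),.058)[:2] for y,x in zip(yy,xx)])
vx=cv2.fitLine(pts.astype(np.float32),cv2.DIST_L2,0,.01,.01).ravel()
# dial outline: dark pixels near the dial
c=atz(f,cx,.048)[:2]
d=vx[:2]; d=d*np.sign(d@(pts.mean(0)-c)); t=(pts-pts.mean(0))@d
print("dial c",c.round(4),"red n",len(pts),"angle",np.degrees(np.arctan2(d[1],d[0])).round(1),"inner",(pts.mean(0)+d*t.min()).round(4),"tip",(pts.mean(0)+d*t.max()).round(4))
E
python3 - <<'E'
exec(open("ang.py").read())
px=np.array([[385,92],[487,168],[398,291],[299,228]])/1.4
w=np.array([atz(f,p[::-1],.02 if i<2 else .008)[:2] for i,p in enumerate(px)]);print(w.round(4), w.mean(0).round(4))
for i in range(4):
    e=w[(i+1)%4]-w[i];print(np.degrees(np.arctan2(e[1],e[0])).round(1),np.linalg.norm(e).round(4))
for p in [(472,65),(410,110),(465,150),(401,189)]:
    print(p,atz(f,np.array(p)[::-1]/1.4,.058 if p[0]==401 else .0265).round(4))
# dial fit: dark+white blob circle
g=cv2.cvtColor(f["color"],cv2.COLOR_RGB2HSV); y=((g[...,0]>12)&(g[...,0]<32)&(g[...,1]>110)&(g[...,2]>90)).astype(np.uint8)
y[:, :200]=0;y[:60]=0;y[200:]=0;y[:,360:]=0
c,r=None,cv2.minAreaRect(cv2.findNonZero(y));b=cv2.boxPoints(r);print([atz(f,p[::-1],.036)[:2].round(4).tolist() for p in b],atz(f,r[0][::-1],.036).round(4),r)
save(f,"e.png",(40,220,190,370),4)
E
```

```text
dial c [ 0.4981 -0.0501] red n 86 angle -147.0 inner [ 0.496  -0.0497] tip [ 0.4793 -0.0605]
[[ 0.448  -0.0344]
 [ 0.5129  0.0007]
 [ 0.5611 -0.0824]
 [ 0.4951 -0.1201]] [ 0.5043 -0.0591]
28.4 0.0737
-59.9 0.0961
-150.3 0.076
118.8 0.0978
(472, 65) [0.4575 0.0147 0.0265]
(410, 110) [ 0.4632 -0.0261  0.0265]
(465, 150) [ 0.497  -0.0074  0.0265]
(401, 189) [ 0.4971 -0.049   0.058 ]
[[0.4856, -0.0882], [0.4582, -0.0357], [0.5061, -0.0074], [0.5368, -0.0602]] [ 0.4959 -0.0474  0.036 ] ((287.25701904296875, 129.6537322998047), (71.65032958984375, 76.38128662109375), 34.2490348815918)
```

View pics/e.png

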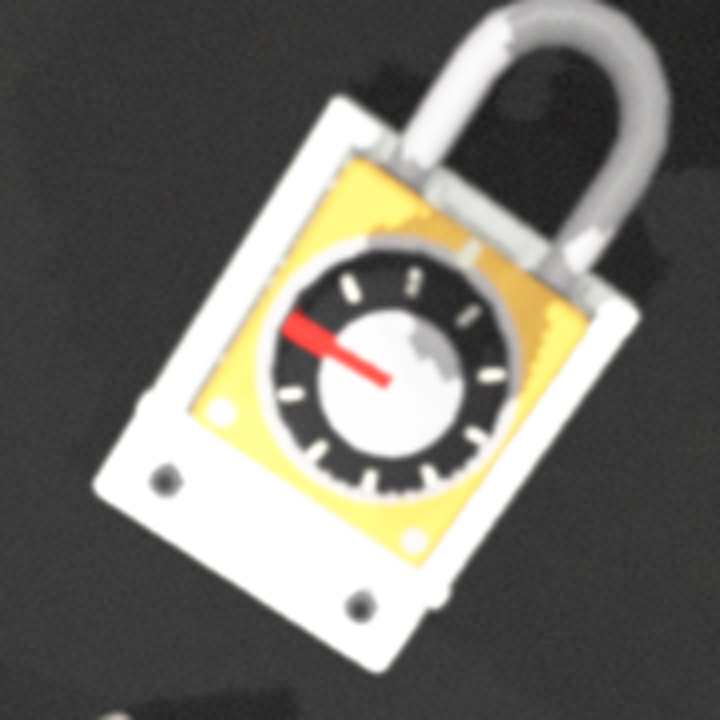

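The shackle direction is about 119.5° in the world and the red mark about 213°, so the dial needs about 1.63 rad clockwise. The dial axis is at about (0.4975, -0.050), and the shackle point predicted from it matches the network's. I'll descend on the dial.

Emit:
{"method": "jog_arm", "body": {
  "motion": "1 0.49 0.02 1 0;1 0.49 0.02 1 0;1 0.49 0.02 1 0;1 0.49 0.02 1 0;1 0.47 0.02 1 0",
  "grip_force": 30
}}

```text
clock: 7.18
eef_pos: [0.4974, -0.0497, 0.0822]
tcp_rot: [3.141, 0.0, 2.678]
wrist_force: [0.4, 0.7, 0.4]
opening: 0.0917
gripper_force: 0.0
```

Emit:
{"method": "jog_arm", "body": {
  "motion": "1 0 0 0.8 0;1 0 0 0.6 0;1 0 0 0.5 0;1 0 0 0.1 0;1 0 0 0 0"
}}

```text
clock: 7.8
eef_pos: [0.4979, -0.0501, 0.0428]
tcp_rot: [3.142, 0.0, 2.677]
wrist_force: [-0.1, -0.7, -0.3]
opening: 0.0914
gripper_force: 0.0
```

Emit:
{"method": "jog_arm", "body": {
  "motion": "0.3 0 0 0 0;0.3 0 0 0 0;0.3 0 0 0 0;0.3 0 0 0 0;0.3 0 0 0 0"
}}

```text
clock: 8.43
eef_pos: [0.4976, -0.0499, 0.0428]
tcp_rot: [3.142, 0.0, 2.678]
wrist_force: [1.1, 0.3, -0.0]
opening: 0.0461
gripper_force: 0.0
```

Emit:
{"method": "jog_arm", "body": {
  "motion": "0.3 0 0 0 0;0.3 0 0 0 0;0.3 0 0 0 0;0.3 0 0 0 0;0.3 0 0 0 0"
}}

```text
clock: 9.05
eef_pos: [0.4978, -0.0498, 0.0428]
tcp_rot: [3.141, 0.0, 2.678]
wrist_force: [1.4, 1.9, -0.2]
opening: 0.0411
gripper_force: 30.0
```

Emit:
{"method": "jog_arm", "body": {
  "motion": "0.3 0 0 0 1;0.3 0 0 0 1;0.3 0 0 0 1;0.3 0 0 0 1;0.3 0 0 0 1"
}}

```text
clock: 9.68
eef_pos: [0.4973, -0.0505, 0.0428]
tcp_rot: [-3.141, 0.0, 2.174]
wrist_force: [-0.6, -1.4, 1.5]
opening: 0.0411
gripper_force: 30.0
```

Emit:
{"method": "jog_arm", "body": {
  "motion": "0.3 0 0 0 1;0.3 0 0 0 1;0.3 0 0 0 1;0.3 0 0 0 1;0.3 0 0 0 1"
}}

```text
clock: 10.3
eef_pos: [0.4966, -0.0508, 0.0427]
tcp_rot: [-3.14, 0.0, 1.673]
wrist_force: [-3.1, -2.7, 3.9]
opening: 0.0412
gripper_force: 30.0
```

Emit:
{"method": "jog_arm", "body": {
  "motion": "0.3 0 0 0 1;0.3 0 0 0 1;0.3 0 0 0 1;0.3 0 0 0 1;0.3 0 0 0 1"
}}

```text
clock: 10.92
eef_pos: [0.4959, -0.0506, 0.0427]
tcp_rot: [-3.139, 0.001, 1.173]
wrist_force: [-4.9, -0.4, 6.7]
opening: 0.0414
gripper_force: 30.0
```

Emit:
{"method": "jog_arm", "body": {
  "motion": "0.3 0 0 0 0.7;0.3 0 0 0 0.6;0.3 0 0 0 0;0.3 0 0 0 0;0.3 0 0 0 0"
}}

```text
clock: 11.55
eef_pos: [0.4958, -0.0505, 0.0427]
tcp_rot: [-3.139, 0.001, 1.047]
wrist_force: [-5.1, -0.7, 8.4]
opening: 0.0412
gripper_force: 30.0
```

Run:
```python
from h import *
s=state();print(s["clock"],s["moment"],s["tcp_rot"],s["joints"].round(2))
f=grab_frame("wrist");save(f,"g.png",s=1.4)
```

```text
11.55 [-0.31216855  1.33878126 -0.01961957] [-3.13904800e+00  1.18986641e-03  1.04670306e+00] [-0.54  0.58  0.75  2.11 -0.63  0.69  0.11]
```

View pics/g.png

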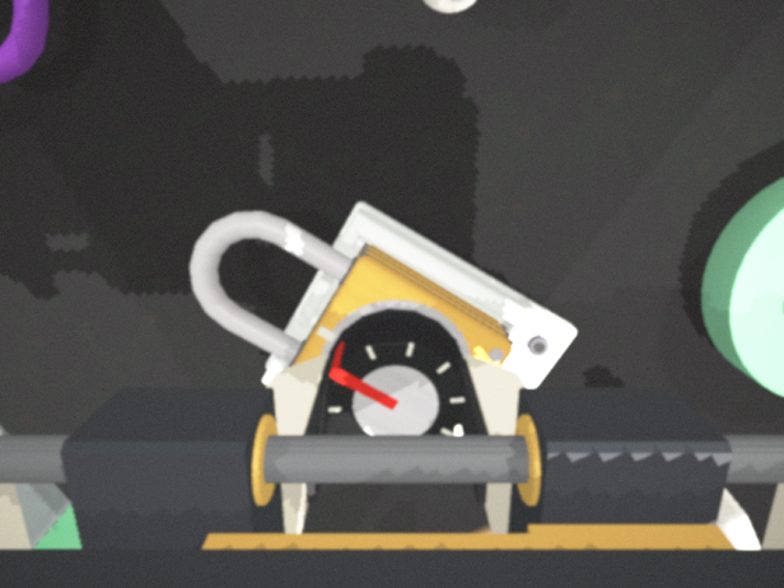

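The red mark now points up-left to (333,372), close to the white index at (327,333), with the fingers still on the dial. I'll measure the angle.

```bash
cat > ang2.py <<'E'
from h import *
f=grab_frame("wrist"); a=f["color"].astype(int)
m=((a[...,0]>130)&(a[...,1]<80)&(a[...,2]<80)).astype(np.uint8)
# project expected centre and tip at z=.058 and report best angle by matching line samples
best=[]
M=P(f)
for cx in np.arange(.493,.5025,.001):
  for cy in np.arange(-.055,-.0445,.001):
    for th in np.arange(60,240,1.):
        u=np.array([np.cos(np.radians(th)),np.sin(np.radians(th))]); r=np.linspace(.001,.0205,25)
        X=np.c_[cx+r*u[0],cy+r*u[1],np.full(25,.058),np.ones(25)]@M.T; q=np.round(X[:,:2]/X[:,2:]).astype(int)
        best.append((m[q[:,1].clip(0,419),q[:,0].clip(0,559)].sum(),th,cx,cy))
b=np.array(best);t=b[b[:,0]==b[:,0].max()];print("n",len(t),t[0,0],"mean",t.mean(0).round(4),"std",t.std(0).round(4))
E
python3 ang2.py
python3 - <<'E'
from h import *
f=grab_frame("wrist");p=atz(f,(333/1.4,327/1.4),.036);print("index",p)
for c in[(.4958,-.0505),(.4975,-.05)]:
  d=p[:2]-c;print(np.degrees(np.arctan2(d[1],d[0])))
for q in[(397,405),(335,375)]: print(atz(f,(q[1]/1.4,q[0]/1.4),.058))
E
```

```text
n 35 25.0 mean [ 2.500e+01  1.152e+02  4.964e-01 -4.920e-02] std [0.0000e+00 5.3602e+00 8.0000e-04 9.0000e-04]
index [ 0.4846017 -0.0259914  0.036    ]
114.55628905010624
118.24633010183227
[ 0.49763701 -0.05053279  0.058     ]
[ 0.48661485 -0.03253773  0.058     ]
```

Emit:
{"method": "jog_arm", "body": {
  "motion": "1 0 0 0 0;1 0 0 0 0;1 0 0 0 0;1 0 0 -1 0;1 0 0 -1 0"
}}

```text
clock: 12.32
eef_pos: [0.4975, -0.05, 0.0831]
tcp_rot: [-3.141, 0.0, 1.048]
wrist_force: [1.0, 0.2, 0.2]
opening: 0.0866
gripper_force: 0.0
```

Emit:
{"method": "jog_arm", "body": {
  "motion": "1 0 0 -1 -1;1 0 0 -0.5 -1;1 0 0 0 -1;1 0 0 0 -1;1 0 0 0 -1"
}}

```text
clock: 12.95
eef_pos: [0.4976, -0.0499, 0.1128]
tcp_rot: [3.141, -0.0, 1.551]
wrist_force: [-1.0, 0.2, -0.4]
opening: 0.0918
gripper_force: 0.0
```

Emit:
{"method": "jog_arm", "body": {
  "motion": "1 0 0 0 -1;1 0 0 0 -1;1 0 0 0 -1;1 0 0 0 -1;1 0 0 0 -1"
}}

```text
clock: 13.58
eef_pos: [0.4976, -0.0499, 0.1127]
tcp_rot: [-3.142, 0.0, 2.051]
wrist_force: [0.5, 0.1, -0.6]
opening: 0.0916
gripper_force: 0.0
```

Emit:
{"method": "jog_arm", "body": {
  "motion": "1 -1 0 0 -0.4;1 -1 0 0 0;1 -0.5 0 0 0;1 0 0 0 0;1 0 0 0 0"
}}

```text
clock: 14.2
eef_pos: [0.5212, -0.093, 0.1125]
tcp_rot: [-3.141, -0.001, 2.088]
wrist_force: [0.1, 0.9, -0.3]
opening: 0.0919
gripper_force: 0.0
```

```bash
python3 ang2.py
python3 - <<'E'
from h import *
s=state();print(s["clock"],s["eef_pos"],s["wrist_force"],s["tcp_rot"],s["joints"].round(2))
f=grab_frame("wrist");save(f,"i.png",s=1.4)
for q in("dial_grip","shackle_grip"):
    z=dict(dial_grip=.048,shackle_grip=.022)[q];print(q,[(round(d["score"],2),atz(f,d["centre"],z).round(4)) for d in landmark_of(f,q)[:2]])
E
```

```text
n 5 23.0 mean [ 2.300e+01  1.210e+02  4.968e-01 -4.860e-02] std [0.0000e+00 1.4142e+00 4.0000e-04 8.0000e-04]
14.25 [ 0.52124479 -0.09293953  0.1125653 ] [0.44043428 0.5116949  0.09565518] [-3.14130899e+00 -7.10528639e-04  2.08846412e+00] [-0.34  0.45  0.56  1.97 -0.33  0.81  0.93]
dial_grip [(0.64, array([ 0.4981, -0.0507,  0.048 ]))]
shackle_grip []
```

View pics/i.png

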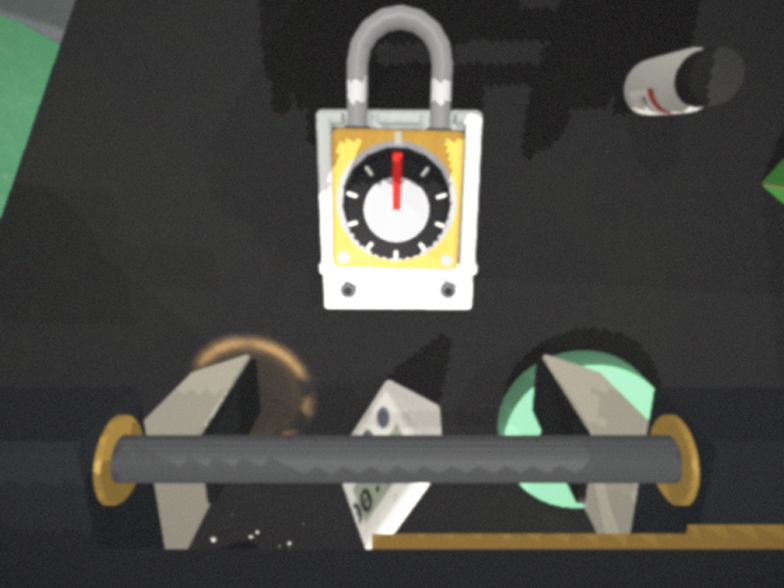

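The red mark at (397,155) is exactly at the index at (397,138), the shackle is closed, and the tool is aligned with the lock. Now to the shackle.

Emit:
{"method": "jog_arm", "body": {
  "motion": "1 1 0.01 0 0;1 1 0.01 0 0;1 1 0.01 0 0;1 1 0.01 0 0;1 1 0 0 0"
}}

```text
clock: 15.02
eef_pos: [0.4725, -0.0056, 0.1128]
tcp_rot: [3.141, -0.0, 2.088]
wrist_force: [0.1, -0.4, 0.6]
opening: 0.0918
gripper_force: 0.0
```

Emit:
{"method": "jog_arm", "body": {
  "motion": "1 0.1 0 0.8 0;1 0 0 1 0;1 0 0 1 0;1 0 0 1 0;1 0 0 0.6 0"
}}

```text
clock: 15.65
eef_pos: [0.4716, -0.0044, 0.024]
tcp_rot: [-3.141, -0.0, 2.088]
wrist_force: [-0.2, -0.4, 0.2]
opening: 0.0919
gripper_force: 0.0
```

Emit:
{"method": "jog_arm", "body": {
  "motion": "1 0 0 0.4 0;1 0 0 0.25 0;1 0 0 0 0;0.3 0 0 0 0;0.3 0 0 0 0"
}}

```text
clock: 16.27
eef_pos: [0.4722, -0.0046, 0.012]
tcp_rot: [3.141, 0.0, 2.088]
wrist_force: [0.6, 0.3, 0.5]
opening: 0.0765
gripper_force: 0.0
```

Emit:
{"method": "jog_arm", "body": {
  "motion": "0.3 0 0 0 0;0.3 0 0 0 0;0.3 0 0 0 0;0.3 0 0 0 0;0.3 0 0 0 0"
}}

```text
clock: 16.9
eef_pos: [0.472, -0.0046, 0.0117]
tcp_rot: [3.141, -0.0, 2.088]
wrist_force: [-0.0, 0.9, -0.4]
opening: 0.0454
gripper_force: 30.0
```

Emit:
{"method": "jog_arm", "body": {
  "motion": "0.3 0.2 0 0 0;0.3 0.2 0 0 0;0.3 0.2 0 0 0;0.3 0.2 0 0 0;0.3 0.2 0 0 0"
}}

```text
clock: 17.52
eef_pos: [0.4621, 0.013, 0.0118]
tcp_rot: [3.141, 0.0, 2.088]
wrist_force: [2.9, -0.8, -0.3]
opening: 0.0449
gripper_force: 30.0
```

Emit:
{"method": "jog_arm", "body": {
  "motion": "0.3 0.1 0 0 0;0.3 0.05 0 0 0;0.3 0 0 0 0;0.3 0 0 0 0;0.3 0 0 0 0"
}}

```text
clock: 18.15
eef_pos: [0.4606, 0.0155, 0.0117]
tcp_rot: [3.141, -0.0, 2.088]
wrist_force: [2.1, 0.2, -1.4]
opening: 0.045
gripper_force: 30.0
```

Emit:
{"method": "jog_arm", "body": {
  "motion": "0.3 0.1 0 0 0;0.3 0 0 0 0;0.3 0 0 0 0;0.3 0 0 0 0;0.3 0 0 0 0"
}}

```text
clock: 18.77
eef_pos: [0.46, 0.0165, 0.0118]
tcp_rot: [3.141, 0.001, 2.087]
wrist_force: [4.1, -3.3, -2.4]
opening: 0.0449
gripper_force: 29.9
```

Emit:
{"method": "jog_arm", "body": {
  "motion": "1 0 0 0 0;1 0 0 0 0;1 0 0 0 0;1 0 0 -1 0;1 0 0 -1 0"
}}

```text
clock: 19.4
eef_pos: [0.4589, 0.0171, 0.052]
tcp_rot: [-3.14, -0.001, 2.088]
wrist_force: [0.4, -0.0, 0.1]
opening: 0.0895
gripper_force: 0.0
```

Emit:
{"method": "jog_arm", "body": {
  "motion": "1 0 0 -1 0;1 0 0 -1 0;1 -1 0 -1 0;1 -1 0 0 0;1 -1 0 0 0"
}}

```text
clock: 20.02
eef_pos: [0.4893, -0.0353, 0.1119]
tcp_rot: [3.141, -0.0, 2.088]
wrist_force: [0.2, 0.7, 1.2]
opening: 0.092
gripper_force: 0.0
```

Emit:
{"method": "jog_arm", "body": {
  "motion": "1 -1 0 0 0;1 -1 0 0 0;1 -1 0 0 0;1 0 0 0 0;1 0 0 0 0"
}}

```text
clock: 20.65
eef_pos: [0.5182, -0.0865, 0.1114]
tcp_rot: [-3.141, -0.001, 2.088]
wrist_force: [-0.3, -0.2, 0.2]
opening: 0.0917
gripper_force: 0.0
```

Run:
```python
from h import *
s=state();print(s["clock"],s["eef_pos"],s["wrist_force"],s["tcp_rot"],s["joints"].round(2))
f=grab_frame("wrist");save(f,"j.png",s=1.4)
for q in("dial_grip","shackle_grip"):
    z=dict(dial_grip=.048,shackle_grip=.022)[q];print(q,[(round(d["score"],2),atz(f,d["centre"],z).round(4)) for d in landmark_of(f,q)[:2]])
```

```text
20.65 [ 0.51820397 -0.08654331  0.11144689] [-0.31901163 -0.18995037  0.1960896 ] [-3.14101857e+00 -1.07698910e-03  2.08786485e+00] [-0.36  0.45  0.58  1.98 -0.34  0.81  0.93]
dial_grip [(0.63, array([ 0.4958, -0.0493,  0.048 ]))]
shackle_grip [(0.33, array([ 0.4944, -0.0463,  0.022 ]))]
```

View pics/j.png

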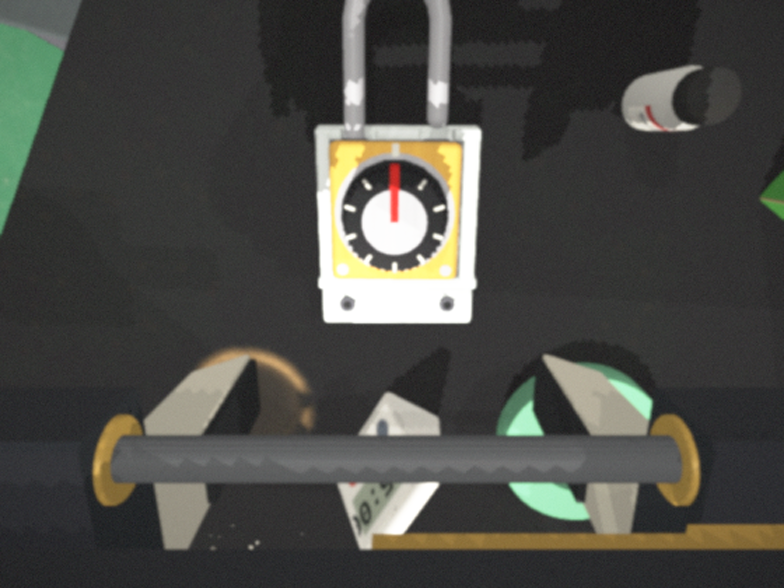

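The shackle is extended: its legs now run from the body at row 130 past the image's top edge, and the mark is still at the index. Now I'll grip the dial and lift.

Emit:
{"method": "jog_arm", "body": {
  "motion": "1 0.72 0 0.5 0;1 0.72 0 0.5 0;1 0.7 0 0.5 0;1 0 0 0.7 0;1 0 0 0.6 0",
  "grip_force": 45
}}

```text
clock: 21.42
eef_pos: [0.4977, -0.0501, 0.0547]
tcp_rot: [-3.141, 0.0, 2.088]
wrist_force: [0.6, -0.3, 0.9]
opening: 0.0917
gripper_force: 0.0
```

Emit:
{"method": "jog_arm", "body": {
  "motion": "1 0 0 0.4 0;1 0 0 0.22 0;1 0 0 0 0;0.3 0 0 0 0;0.3 0 0 0 0"
}}

```text
clock: 22.05
eef_pos: [0.498, -0.0501, 0.0436]
tcp_rot: [3.141, 0.0, 2.088]
wrist_force: [-0.4, 0.3, -0.0]
opening: 0.0756
gripper_force: 0.0
```

Emit:
{"method": "jog_arm", "body": {
  "motion": "0.3 0 0 0 0;0.3 0 0 0 0;0.3 0 0 0 0;0.3 0 0 0 0;0.3 0 0 0 0"
}}

```text
clock: 22.68
eef_pos: [0.4976, -0.0501, 0.0433]
tcp_rot: [-3.141, -0.0, 2.088]
wrist_force: [-0.2, -0.3, 1.3]
opening: 0.041
gripper_force: 45.0
```

Emit:
{"method": "jog_arm", "body": {
  "motion": "0.3 0 0 -0.2 0;0.3 0 0 -0.3 0;0.3 0 0 -0.3 0;0.3 0 0 -0.3 0;0.3 0 0 -0.3 0"
}}

```text
clock: 23.3
eef_pos: [0.4977, -0.05, 0.0718]
tcp_rot: [3.141, 0.0, 2.088]
wrist_force: [0.1, 0.0, -4.0]
opening: 0.0408
gripper_force: 45.0
```

Emit:
{"method": "jog_arm", "body": {
  "motion": "0.3 0 0 -0.4 0;0.3 0 0 -0.4 0;0.3 0 0 -0.4 0;0.3 0 0 -0.4 0;0.3 0 0 -0.4 0"
}}

```text
clock: 23.92
eef_pos: [0.4977, -0.0501, 0.1119]
tcp_rot: [3.142, -0.0, 2.088]
wrist_force: [-0.0, 0.6, -3.7]
opening: 0.0407
gripper_force: 45.0
```

Emit:
{"method": "jog_arm", "body": {
  "motion": "0.3 0 0 -0.4 0;0.3 0 0 -0.4 0;0.3 0 0 -0.4 0;0.3 0 0 -0.4 0;0.3 0 0 -0.3 0"
}}

```text
clock: 24.55
eef_pos: [0.4978, -0.0501, 0.1499]
tcp_rot: [3.141, 0.0, 2.088]
wrist_force: [0.2, 0.2, -3.7]
opening: 0.0409
gripper_force: 45.0
```

Emit:
{"method": "jog_arm", "body": {
  "motion": "0.3 0 0 -0.2 0;0.3 0 0 -0.1 0;0.3 0 0 0 0;0.3 0 0 0 0;0.3 0 0 0 0"
}}

```text
clock: 25.18
eef_pos: [0.4976, -0.0501, 0.1551]
tcp_rot: [-3.141, -0.0, 2.088]
wrist_force: [0.4, -0.5, -3.3]
opening: 0.0409
gripper_force: 45.0
```

Run:
```python
from h import *
s=state();print(s["clock"],s["eef_pos"],s["wrist_force"],s["opening"],s["gripper_force"])
w=grab_frame("wrist");f=grab_frame("side")
c=P(f)@np.r_[s["eef_pos"],1];c=(c[:2]/c[2]).astype(int);x,y=c
a=cv2.resize(f["color"][y-60:y+60,x-70:x+70],(500,428),interpolation=cv2.INTER_CUBIC);b=cv2.resize(w["color"],(300,225));o=np.zeros((428,800,3),np.uint8);o[:,:500]=a;o[:225,500:]=b
cv2.imwrite("pics/k.png",o[...,::-1])
```

```text
25.175 [ 0.49762235 -0.05008682  0.15514636] [ 0.38169431 -0.48476624 -3.32884467] 0.04088789196570412 44.99884843826294
```

View pics/k.png

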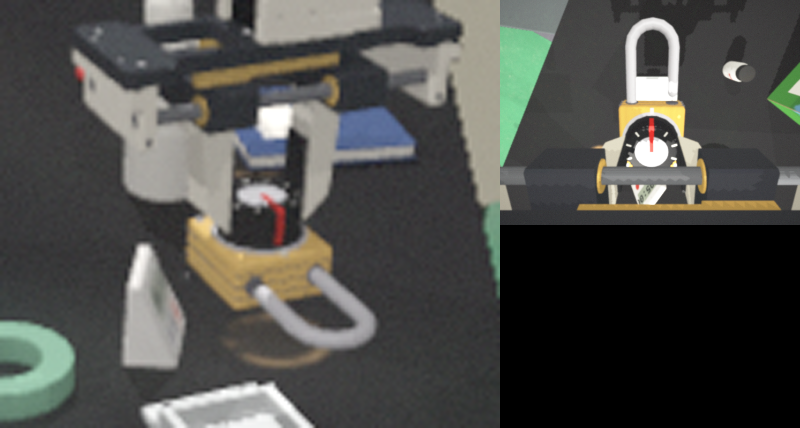

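The lock hangs level from the fingers above the empty holder, with the dial up and the shackle open; the wrist carries about 3.3 N. I'll hand it in.

```bash
python3 -c "
from plant import *
print(close_job())"
```

```text
the job is handed in; nothing more can be done
None
```

The padlock is open and I've handed the job in, though the hand-in call returned no verdict. When I handed it in, the arm was holding the lock still and level about 12 cm above the worktop, with the dial up and the shackle pulled out; the vial, timer and tape were not touched.

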